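Change the vacuum filtration manifold over to the next funnel

TASK

The filtration in the short, wide funnel is finished: change the vacuum manifold over to the tall, narrow funnel. With one fingertip, push the lever of the short funnel's tap fully shut (square across its pipe, against its stop), and only then push the lever of the tall funnel's tap fully open (in line with its pipe, pointing to you), never both taps open at once and without forcing a lever hard against its stop. Pinch and lift nothing, leave the tap of the stoppered branch shut, and leave the funnels, the stopper, the culture bottles and the Petri dishes where they are.

Things in the scene. Friction and masses are not known exactly. Their poses are not given: they have to be found in the camera images.
- manifold: Fixed white board on feet, 262 x 364 mm, top 20 mm above the bench. Along its front, at x = -45 mm, lies the header, a 24 mm steel pipe (top with saddles 69 mm above the bench); vacuum gauge, top 134 mm high, at (157, 200) mm. Origin on the bench surface in the middle of the line of the three valve axes; x to the back, y to the left; the board spans x -76 to 186, y -148 to 216 mm.
- station_short: Fixed branch of the manifold: 17 mm steel pipe with a ball valve (tap) and, 150 mm behind the valve, a round filter holder 54 mm wide, top 90 mm above the bench. On it sits the short, wide funnel. Origin on the bench surface under the valve's turning axis; x along the pipe to the filter holder, y across to the left, z up. Branches are parallel, 115 mm apart, in any order.
- station_tall: Fixed branch of the manifold: 17 mm steel pipe with a ball valve (tap) and, 150 mm behind the valve, a round filter holder 54 mm wide, top 90 mm above the bench. On it sits the tall, narrow funnel. Origin on the bench surface under the valve's turning axis; x along the pipe to the filter holder, y across to the left, z up. Branches are parallel, 115 mm apart, in any order.
- station_blank: Fixed branch of the manifold: 17 mm steel pipe with a ball valve (tap) and, 150 mm behind the valve, a round filter holder 54 mm wide, top 90 mm above the bench. It has no funnel; a black rubber stopper blanks it. Origin on the bench surface under the valve's turning axis; x along the pipe to the filter holder, y across to the left, z up. Branches are parallel, 115 mm apart, in any order.
- tap_short (a joint): Lever of the ball valve with the short, wide funnel, about the vertical axis through that branch's origin. 0 = shut: lever along the branch's +y, across the pipe; 1.571 = open: along its -x, over the header. Stops at both ends; stays where left (friction 0.22 N m). Grip 15 mm wide, 11 mm high, from 32 to 88 mm from the axis, 91 to 102 mm above the bench. Starts at 1.25 to 1.57.
- tap_tall (a joint): Lever of the ball valve with the tall, narrow funnel, about the vertical axis through that branch's origin. 0 = shut: lever along the branch's +y, across the pipe; 1.571 = open: along its -x, over the header. Stops at both ends; stays where left (friction 0.22 N m). Grip 15 mm wide, 11 mm high, from 32 to 88 mm from the axis, 91 to 102 mm above the bench. Shut at the start.
- tap_blank (a joint): Lever of the ball valve without a funnel (black stopper), about the vertical axis through that branch's origin. 0 = shut: lever along the branch's +y, across the pipe; 1.571 = open: along its -x, over the header. Stops at both ends; stays where left (friction 0.22 N m). Grip 15 mm wide, 11 mm high, from 32 to 88 mm from the axis, 91 to 102 mm above the bench. Shut; to stay so.
- grip_short (a point): Middle of the black lever grip of the branch with the short, wide funnel: 65 mm from the valve's axis, 97 mm above the bench. Its y axis points outward along the lever, z up.
- grip_tall (a point): Middle of the black lever grip of the branch with the tall, narrow funnel: 65 mm from the valve's axis, 97 mm above the bench. Its y axis points outward along the lever, z up.
- grip_blank (a point): Middle of the black lever grip of the branch without a funnel (black stopper): 65 mm from the valve's axis, 97 mm above the bench. Its y axis points outward along the lever, z up.
- funnel_short: Short steel funnel, flared to 76 mm at the rim, 31 mm high, its rim 121 mm above the bench; sits loose on its filter holder. Origin at the centre of its underside, z up.
- funnel_tall: Tall, nearly straight steel funnel, 56 mm wide, 67 mm high, its rim 157 mm above the bench; sits loose on its filter holder. Origin at the centre of its underside, z up.
- bung: Black rubber stopper, 51 mm flange, 24 mm high, top 114 mm above the bench; lies loose on the filter holder of the branch without a funnel. Origin at the centre of its underside, z up.
- sample_left: Culture bottle, 37 mm wide, 118 mm high, standing loose on the board between the filter holders, to the left of the middle one; top 138 mm above the bench. To be left alone. Origin at the centre of its underside, z up.
- sample_right: Culture bottle, 37 mm wide, 118 mm high, standing loose on the board between the filter holders, to the right of the middle one; top 138 mm above the bench. To be left alone. Origin at the centre of its underside, z up.
- dish_b: Upper one of a stack of two Petri dishes (59 mm wide, 15 mm high each), loose, to the left of the manifold by the incubator; left alone. Origin at the centre of its underside.
- seat_short (a point): Centre of the top of the filter holder of the branch with the short, wide funnel, 150 mm behind the valve axis, 90 mm above the bench; the funnel sits on it.
- seat_tall (a point): Centre of the top of the filter holder of the branch with the tall, narrow funnel, 150 mm behind the valve axis, 90 mm above the bench; the funnel sits on it.
- seat_blank (a point): Centre of the top of the filter holder of the branch without a funnel (black stopper), 150 mm behind the valve axis, 90 mm above the bench; the stopper sits on it.
Things that resemble listed ones, but are neither listed nor needed, are in the scene too. There is more than one size of the bung; the job needs the larger.

How it is judged (in metres and radians):
On the way, in this order (a step that is already met when the one before it is completed fails the run):
1. the short funnel's tap is shut while the tall funnel's tap is still shut (value of joint tap_short below 0.1 rad and value of joint tap_tall below 0.15 rad), for 0.2 s.
2. the tall funnel's tap is fully open, the short funnel's tap shut (value of joint tap_tall above 1.47 rad and value of joint tap_short below 0.1 rad), for 0.2 s.
At the end, for the whole second after the job is handed in: The short funnel's tap is shut (joint below 0.10 rad), the tall funnel's tap open (above 1.47 rad of 1.571), the stoppered branch's tap shut (below 0.10), levers at rest, both funnels and the stopper within 10 mm of their seats (all of step 2 and value of joint tap_blank below 0.1 rad and velocity of joint tap_short between -0.05 and 0.05 rad/s and velocity of joint tap_tall between -0.05 and 0.05 rad/s and distance between funnel_short and seat_short below 0.01 m and distance between funnel_tall and seat_tall below 0.01 m and distance between bung and seat_blank below 0.01 m); the robot touches nothing.
It fails at once if the taps of both funnels are open at once (each more than 0.2 rad) (value of joint each of tap_short, tap_tall above 0.2 rad).
It fails at once if the tap of the stoppered branch is turned (more than 0.15 rad) (value of joint tap_blank above 0.15 rad).
It fails at once if a lever is forced (fingers press it with more than 40 N) or pinched (touched while its grip lies in the middle between the fingers) (contact force between the fingers and station_short above 40 N or contact force between the fingers and station_tall above 40 N or contact force between the fingers and station_blank above 40 N or (contact force between the fingers and station_short above 1 N and x of the grasp point in the frame of grip_short between -0.003 and 0.003 m and y of the grasp point in the frame of grip_short between -0.04 and 0.04 m and z of the grasp point in the frame of grip_short between -0.03 and 0.03 m) or (contact force between the fingers and station_tall above 1 N and x of the grasp point in the frame of grip_tall between -0.003 and 0.003 m and y of the grasp point in the frame of grip_tall between -0.04 and 0.04 m and z of the grasp point in the frame of grip_tall between -0.03 and 0.03 m) or (contact force between the fingers and station_blank above 1 N and x of the grasp point in the frame of grip_blank between -0.003 and 0.003 m and y of the grasp point in the frame of grip_blank between -0.04 and 0.04 m and z of the grasp point in the frame of grip_blank between -0.03 and 0.03 m)).
It fails at once if a funnel or the stopper is lifted or knocked off its seat (more than 12 mm, or tilted more than 0.3 rad) (distance of any of funnel_short, funnel_tall, bung from where it was at the start of the episode above 0.012 m or angle between any of funnel_short, funnel_tall, bung's own z axis and vertical above 0.3 rad).
It fails at once if a bottle or dish standing by is lifted, shifted more than 25 mm or tipped (distance of any of sample_left, sample_right, dish_b from where it was at the start of the episode above 0.025 m or angle between any of sample_left, sample_right, dish_b's own z axis and vertical above 0.4 rad).
It also fails if it takes over 51 s, if anything falls off the work surface, if the arm or the gripper's body presses on something with over 40 N, if the wrist force passes 120 N, or if a joint passes its speed limit or range.

ROBOT

A 6-joint arm with a two-finger parallel gripper is mounted at the origin on a cart in front of the work surface, level with it; the furniture and walls round the work are solid. World frame = base frame: x ahead of the robot, y to its left, z up, the work surface at z = 0. Lengths are in m, angles in degrees, forces in N, time in s.
With the tool pointing down it reaches from about 0.35 to 0.85 m from the base axis. Payload 8.1 kg.
Tool frame: the origin (TCP) lies on the centre line of the jaws, within the pads' length; the fingertips stand bot.finger_overhang ahead of it and the grasp point (between the pads) lies 8 mm behind it (bot.finger_overhang is the distance from the TCP to the fingertips, in m); z points along the fingers, y is the line along which they close (so a half turn about z gives the same grasp; the last joint's range is limited). The gripper opens to 93 mm and grips with 3 to 60 N. Pads are 15 mm wide; open, the fingers measure 128 mm over their backs; the gripper's body (75 mm by 188 mm) begins 65 mm behind the grasp point.
Start: joints at [-4.893, 7.471, 85.268, -0, 87.261, -4.893], TCP at [0.6, 0, 0.23] pointing down, gripper open.
Joint ranges: [-169.43, 169.43], [-51.17, 129.36], [1.28, 143.12], [-76.62, 256.62], [0, 156.53], [-152.29, 152.29]. Speed limits (degrees/s): [136.94, 136.94, 159.86, 180, 180, 180].

INTERFACE

Orientations are given as a 3x3 rotation matrix whose columns are the frame's x, y, z axes.
In Python, from bench import bot gives the robot as it stands. The module is installed in compiled form; this text tells all that it offers.
- The arm moves only by the tool move_arm, never from a script. Its argument "moves" is a list of rows, each a list of 7 numbers: the finger opening in cm, from 0 to 9.3, then the shift along the tool's x, y, z in cm, then the turn, a rotation vector about the tool's x, y, z in degrees. In form: [[claw, tx, ty, tz, wx, wy, wz], ...]. A call has 1 to 8 rows; each row shifts and turns the commanded pose from where the row before left it, along the tool's axes as they then stand; what a row does not reach is not made up. A row lasts 1/10 s, in which the tool goes at most 50 mm and 8.59 degrees, less where a joint would pass 70% of its speed; a pose out of reach is approached as far as the arm can. A call is refused whole if a number of a shift passes 5 or a number of a turn 8.59, either way. A call with a gripper value outside its range is refused whole. The fingers move at their own pace and stop on an object; "force" is the grip in N (left out, the last holds). Time passes only in rows, so rows that do not move let the fingers close. It gives the time, the measured TCP pose, the force, the opening and the grip force at its end, in the units of the state.
- bot.get_state(): the state, without advancing time (a new reading comes with each control period).
- bot.snapshot(name): name is "scene" or "side" or "wrist"; returns a dict with "frame" (400x640x3 uint8, red, green, blue), "fx", "fy", "cx", "cy" (pixels), "view" (4x4, takes a point from world to camera coordinates); the wrist camera has in their place "tool_from_camera" (4x4, takes a point from camera to tool coordinates, whose origin is the TCP and whose axes are the flange's). Camera axes: x right, y up, looking along -z (the intrinsics and any distortion apply to the point x, -y, -z); pixel columns grow to the right and rows downward; lengths in m; the calibration is good to about 2 mm. A picture is of the moment at which its call begins: read the wrist's pose just before it. There is no depth.
- bot.finish_job(): hands the job in; it is judged then, once.
The state is a dict: "clock": time; "q": joint angles; "joint_velocities": joint speeds; "tau": joint torques, N m; "tcp_pos": TCP position; "tool_rot": TCP orientation; "ft_force": force on the tool from outside, world axes, zero at the start; "ft_torque": the same for the moment, N m; "width": finger opening in m; "grasp_force": force on a finger pad.
Only numpy, scipy, OpenCV 4.12 (cv2) and the standard library are available. Lean on these libraries where they do the work, as an engineer would, in place of code of your own. Each camera call takes 0.05 s, during which the arm holds its last target. There are 200 camera calls.

## Working session

There is one attempt and no reset: what is moved stays moved. The work goes in short steps, Python scripts to look and compute and a tool call to move; the robot and the scene stay as the last step left them, time stands still between calls to the robot, and variables do not carry over. Pictures are saved under pics/ and viewed, at most 10 in all, crops included, and the job is handed in when it is done.

Besides the shell and the picture viewer there is one more tool, called after "Emit:" in YAML: its name, and indented under it one key for each argument. move_arm: Moves the arm, as the interface text tells. Its arguments: {"type":"object","properties":{"moves":{"type":"array"},"force":{"type":"number"}},"required":["moves"]}

```bash
mkdir -p pics; python3 - <<'E'
from bench import bot
import cv2,numpy as np
s=bot.get_state();print(s['clock'],s['tcp_pos'],s['tool_rot'],s['width'],bot.finger_overhang)
for n in("scene","side"):
    d=bot.snapshot(n);cv2.imwrite(f"pics/{n}0.png",d["frame"][:,:,::-1])
    np.savez(f"{n}0.npz",**d);print(n,d.keys(),d["fx"],d["fy"],d["cx"],d["cy"],np.round(d["view"],3))
E
```

```text
0.0 [5.99462318e-01 6.84854025e-05 2.28632919e-01] [[-3.55008865e-07  9.99998448e-01 -1.76163369e-03]
 [ 9.99999988e-01  6.33374014e-07  1.58014786e-04]
 [ 1.58015657e-04 -1.76163361e-03 -9.99998436e-01]] 0.09278015298874144 0.011
scene dict_keys(['frame', 'fx', 'fy', 'cx', 'cy', 'view']) 375.10569324449085 375.10569324449085 317.47305883445864 199.34555461954432 [[ 0.909 -0.417  0.005 -0.478]
 [ 0.251  0.557  0.791 -0.302]
 [-0.332 -0.718  0.611 -0.601]
 [ 0.     0.     0.     1.   ]]
side dict_keys(['frame', 'fx', 'fy', 'cx', 'cy', 'view']) 493.0137661711661 493.0137661711661 323.25454568815445 208.1773992920874 [[ 0.881 -0.473  0.012 -0.446]
 [ 0.321  0.616  0.719 -0.336]
 [-0.348 -0.63   0.695 -0.672]
 [ 0.     0.     0.     1.   ]]
```

View pics/scene0.png

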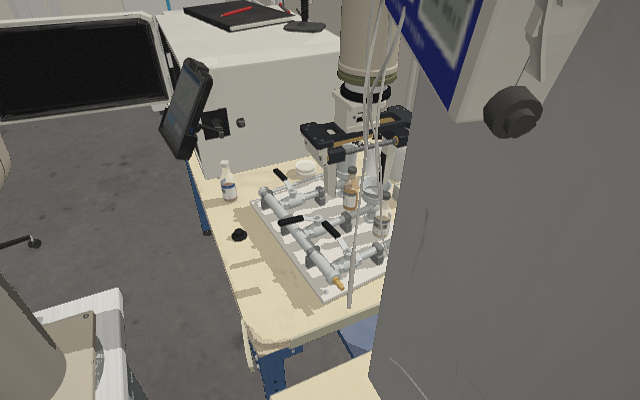

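View pics/side0.png

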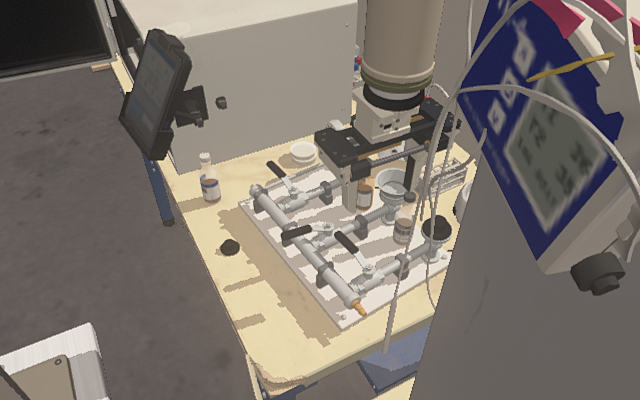

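The robot stands over the manifold. In the side view the left lever is at (280,170) and shut. The middle lever is at (297,235) and open, with the wide funnel at (392,182). The right lever is at (347,242) and shut, with the black stopper at (435,228). The tall funnel is probably on the left branch, hidden by the gripper.

```bash
python3 - <<'E'
from bench import bot
import cv2,numpy as np
s=bot.get_state()
d=bot.snapshot("wrist");cv2.imwrite("pics/w0.png",d["frame"][:,:,::-1]);np.savez("w0.npz",p=s['tcp_pos'],R=s['tool_rot'],**d)
print({k:(np.round(v,4) if k!='frame' else 0) for k,v in d.items()})
E
```

```text
{'frame': 0, 'fx': np.float64(296.226), 'fy': np.float64(296.226), 'cx': np.float64(314.8366), 'cy': np.float64(191.979), 'tool_from_camera': array([[-5.000e-04,  9.647e-01,  2.632e-01,  7.250e-02],
       [ 1.000e+00,  7.000e-04, -5.000e-04,  0.000e+00],
       [-7.000e-04,  2.632e-01, -9.647e-01, -1.560e-01],
       [ 0.000e+00,  0.000e+00,  0.000e+00,  1.000e+00]])}
```

View pics/w0.png

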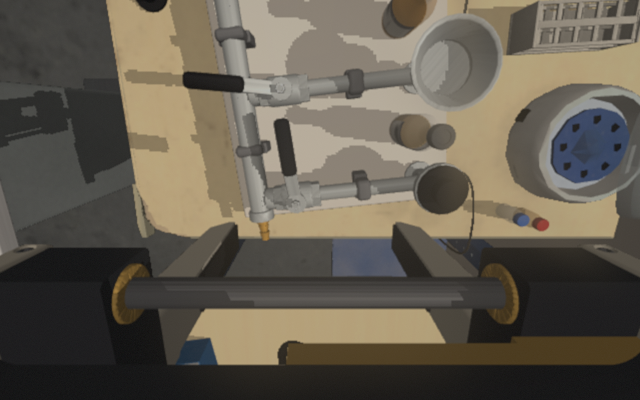

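The wrist view has image right as +x and image up as +y. The middle (short) lever grip lies at (183–243, 82), open. The blank lever grip is at (285,147), shut, and its stopper is at (441,188). Next I measure the grips by casting rays.

```bash
cat > h.py <<'E'
import cv2,numpy as np
def cam(d):
    if "tool_from_camera" in d:
        T=np.eye(4);T[:3,:3]=d["R"];T[:3,3]=d["p"];return T@d["tool_from_camera"]
    return np.linalg.inv(d["view"])
def ray(d,px,z):
    C=cam(d);px=np.atleast_2d(px).astype(float)
    v=np.c_[(px[:,0]-d["cx"])/d["fx"],-(px[:,1]-d["cy"])/d["fy"],-np.ones(len(px))]@C[:3,:3].T
    o=C[:3,3];return (o+v*((z-o[2])/v[:,2])[:,None])[:,:2]
def dark(d,x0,y0,x1,y1,thr=60):
    m=(d["frame"][y0:y1,x0:x1].max(2)<thr).astype(np.uint8)
    c=max(cv2.findContours(m,0,cv2.CHAIN_APPROX_NONE)[0],key=cv2.contourArea)[:,0]+[x0,y0]
    return c
def grip(d,box,z=.099,thr=60):
    w=ray(d,dark(d,*box,thr),z)*1000
    (c,s,a)=cv2.minAreaRect(w.astype(np.float32));b=cv2.boxPoints((c,s,a))
    e=b[1]-b[0];f=b[2]-b[1];e=e if np.hypot(*e)>np.hypot(*f) else f
    return np.round(c,1),np.round(s,1),round(np.degrees(np.arctan2(e[1],e[0]))%180,1)
E
python3 - <<'E'
from h import *
W,S,C=[dict(np.load(f)) for f in("w0.npz","side0.npz","scene0.npz")]
print("W short",grip(W,(170,60,250,100)),"blank",grip(W,(268,112,302,180)))
print("W bung",ray(W,dark(W,410,160,472,216),.114).mean(0), "funnel rim",ray(W,[[456,62]],.121))
print("S tall",grip(S,(262,155,291,183)),"short",grip(S,(278,222,316,248)),"blank",grip(S,(330,228,362,256)))
print("C tall",grip(C,(270,165,290,183)),"short",grip(C,(274,212,306,227)),"blank",grip(C,(318,218,342,242)))
# header pipe, ports
print("W hubs",ray(W,[[262,88],[293,193]],.09))
E
```

```text
W short (array([507.1,  98.4]), array([14.1, 54.4]), np.float32(175.4)) blank (array([570.9,  38.8]), array([13.1, 54. ]), np.float32(98.3))
W bung [ 0.70961677 -0.00158826] funnel rim [[0.71587513 0.11159311]]
S tall (array([536.5, 292.8]), array([3.1, 0. ]), np.float32(66.4)) short (array([480.3, 104.9]), array([4.6, 0. ]), np.float32(65.3)) blank (array([566.5,  67.7]), array([0., 0.]), np.float32(0.0))
C tall (array([545.5, 265.9]), array([14.5, 54.2]), np.float32(98.3)) short (array([506.9,  95.6]), array([19.8, 54.5]), np.float32(178.9)) blank (array([570.8,  37.1]), array([15.4, 53.8]), np.float32(98.7))
W hubs [[ 0.54979276  0.09364756]
 [ 0.57693395 -0.00891177]]
```

Emit:
move_arm:
  moves:
    - [0,0,0,0,0,0,-6.4]
    - [0,2.5,-3.5,0,0,0,0]
    - [0,2.5,-3.5,0,0,0,0]
    - [0,2.7,-3.4,0,0,0,0]
    - [0,0,0,3,0,0,0]
    - [0,0,0,2,0,0,0]
    - [0,0,0,0,0,0,0]
    - [0,0,0,0,0,0,0]
  force: 10

```text
clock: 0.95
tcp_pos: [0.4878, 0.0649, 0.1797]
tool_rot: [[-0.111, 0.994, -0.001], [0.994, 0.111, -0.0], [0.0, -0.001, -1.0]]
ft_force: [1.0, -0.1, 0.5]
width: 0.0339
grasp_force: 0.0
```

```bash
python3 - <<'E'
from bench import bot
from h import *
s=bot.get_state();print(s['clock'],s['tcp_pos'],np.degrees(np.arctan2(s['tool_rot'][1][1],s['tool_rot'][0][1])),s['width'],s['ft_force'])
d=bot.snapshot("wrist");cv2.imwrite("pics/w1.png",d["frame"][:,:,::-1]);np.savez("w1.npz",p=s['tcp_pos'],R=s['tool_rot'],**d)
C=dict(np.load("scene0.npz"));print("incubator foot",ray(C,[[205,178],[300,155]],0))
E
```

```text
0.95 [0.4878339  0.06489445 0.17970923] 6.394831363267613 0.033891755983751395 [ 1.04946345 -0.08349267  0.53631894]
incubator foot [[0.38991186 0.47550353]
 [0.68623341 0.48168644]]
```

View pics/w1.png

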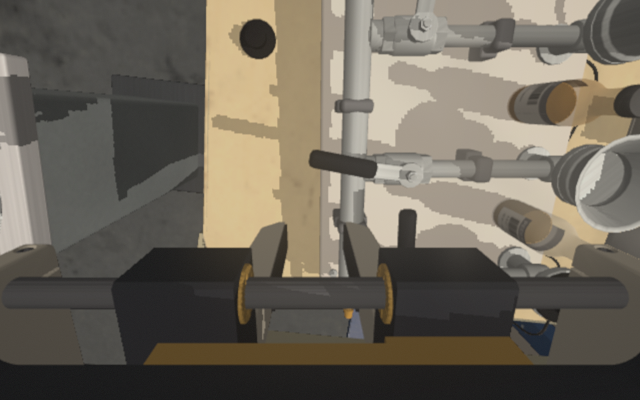

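The wrist view shows the short lever at (343,164) with its pivot screw at (411,174). The tall valve's pivot is at (424,26) and the header runs upright, so the yaw is right. The fingers are still closing. The incubator face is at about y=0.48, which leaves enough room.

```bash
python3 - <<'E'
from h import *
d=dict(np.load("w1.npz"))
print(grip(d,(300,140,378,190),.1))
print(ray(d,[[411,174],[424,26]],.095))
E
```

```text
(array([502.4,  99. ]), array([13.3, 44.6]), np.float32(175.9))
[[0.56459388 0.09585436]
 [0.55244877 0.2054417 ]]
```

Emit:
move_arm:
  moves:
    - [0,0,0,0,0,0,0]
    - [0,0,0,0,0,0,0]
    - [0,0,0,0,0,0,0]
    - [0,0,0,0,0,0,0]

```text
clock: 1.4
tcp_pos: [0.4883, 0.0649, 0.18]
tool_rot: [[-0.111, 0.994, 0.0], [0.994, 0.111, 0.0], [0.0, 0.0, -1.0]]
ft_force: [0.3, -0.0, -0.5]
width: 0.0016
grasp_force: 0.0
```

Emit:
move_arm:
  moves:
    - [0,0,0,3,0,0,0]
    - [0,0,0,3,0,0,0]
    - [0,0,0,2,0,0,0]
    - [0,1.2,0,0,0,0,0]
    - [0,0.5,0,0,0,0,0]
    - [0,0.5,0,0,0,0,0]
    - [0,0,0,0,0,0,0]

```text
clock: 2.1
tcp_pos: [0.4862, 0.0875, 0.1009]
tool_rot: [[-0.112, 0.994, 0.002], [0.994, 0.112, -0.0], [-0.0, 0.002, -1.0]]
ft_force: [-0.9, -1.6, -0.9]
width: 0.0006
grasp_force: 0.6
```

Emit:
move_arm:
  moves:
    - [0,0.5,0.2,0,0,0,0]
    - [0,0.5,0.15,0,0,0,0]
    - [0,0.5,0.15,0,0,0,0]
    - [0,0.5,0.25,0,0,0,0]
    - [0,0.5,0.25,0,0,0,0]
    - [0,0.45,0.35,0,0,0,0]
    - [0,0.45,0.35,0,0,0,0]
    - [0,0,0,0,0,0,0]

```text
clock: 2.9
tcp_pos: [0.4993, 0.1233, 0.0997]
tool_rot: [[-0.112, 0.994, 0.001], [0.994, 0.112, 0.001], [0.0, 0.001, -1.0]]
ft_force: [-0.3, -1.0, 0.5]
width: 0.0007
grasp_force: 0.3
```

```bash
python3 - <<'E'
from bench import bot
from h import *
s=bot.get_state();print(s['tcp_pos'],s['ft_force'])
d=bot.snapshot("side")
cv2.imwrite("pics/s1.png",cv2.resize(d["frame"][130:330,220:460,::-1],None,fx=3,fy=3))
E
```

```text
[0.49932865 0.12330535 0.0997289 ] [-0.27727602 -0.99719658  0.52018662]
```

View pics/s1.png

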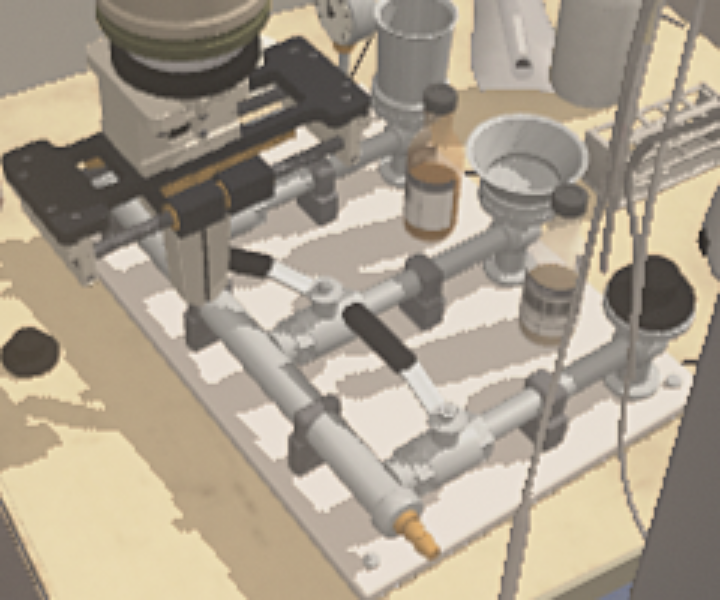

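The lever has turned part way shut with the finger behind its grip at crop (250,262). The tall funnel at (415,50) is confirmed on the left branch, and the wide funnel is in the middle.

Emit:
move_arm:
  moves:
    - [0,0.35,0.4,0,0,0,0]
    - [0,0.35,0.4,0,0,0,0]
    - [0,0.3,0.45,0,0,0,0]
    - [0,0.3,0.45,0,0,0,0]
    - [0,0.2,0.5,0,0,0,0]
    - [0,0.2,0.5,0,0,0,0]
    - [0,0.1,0.4,0,0,0,0]
    - [0,0,0,0,0,0,0]

```text
clock: 3.75
tcp_pos: [0.528, 0.1445, 0.0995]
tool_rot: [[-0.112, 0.994, 0.0], [0.994, 0.112, 0.001], [0.001, 0.0, -1.0]]
ft_force: [-1.4, 1.0, 0.1]
width: 0.0003
grasp_force: 0.6
```

Emit:
move_arm:
  moves:
    - [0,0.1,0.3,0,0,0,0]
    - [0,0,0.2,0,0,0,0]
    - [0,0,0,0,0,0,0]

```text
clock: 4.05
tcp_pos: [0.5325, 0.1456, 0.0995]
tool_rot: [[-0.111, 0.994, -0.0], [0.994, 0.111, 0.0], [0.0, -0.0, -1.0]]
ft_force: [-1.9, 1.7, -0.8]
width: 0.0005
grasp_force: 1.2
```

```bash
python3 - <<'E'
from bench import bot
from h import *
s=bot.get_state();print(s['tcp_pos'],s['ft_force'])
d=bot.snapshot("scene");np.savez("c2.npz",**d)
print("short",grip(d,(285,190,325,226),.099))
cv2.imwrite("pics/s2.png",cv2.resize(d["frame"][150:290,240:420,::-1],None,fx=4,fy=4))
E
```

```text
[0.5324846  0.14555641 0.09951168] [-1.92417984  1.73633253 -0.76519   ]
short (array([556.5, 140.7]), array([14.8, 34.2]), np.float32(98.0))
```

View pics/s2.png

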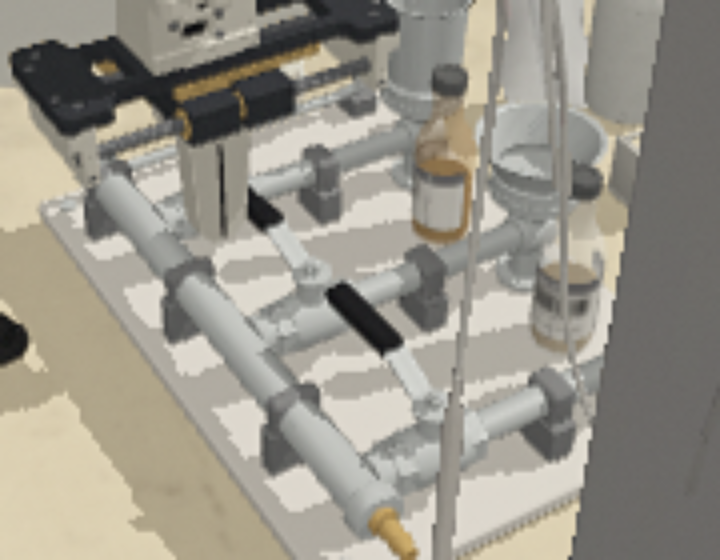

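The short lever is now almost parallel to the shut blank lever. I push on gently to feel the stop.

Emit:
move_arm:
  moves:
    - [0,0,0.1,0,0,0,0]
    - [0,0,0,0,0,0,0]

```text
clock: 4.3
tcp_pos: [0.5333, 0.1456, 0.0996]
tool_rot: [[-0.111, 0.994, -0.0], [0.994, 0.111, 0.0], [0.0, -0.0, -1.0]]
ft_force: [-3.6, 1.6, -0.3]
width: 0.0006
grasp_force: 1.7
```

Emit:
move_arm:
  moves:
    - [0,0,0.1,0,0,0,0]
    - [0,0,0,0,0,0,0]

```text
clock: 4.5
tcp_pos: [0.5343, 0.1457, 0.0996]
tool_rot: [[-0.112, 0.994, -0.0], [0.994, 0.112, 0.0], [0.0, -0.0, -1.0]]
ft_force: [-4.5, 3.3, -1.1]
width: 0.0004
grasp_force: 1.7
```

Emit:
move_arm:
  moves:
    - [0,0,0.1,0,0,0,0]
    - [0,0,0,0,0,0,0]

```text
clock: 4.7
tcp_pos: [0.5354, 0.1458, 0.0996]
tool_rot: [[-0.112, 0.994, -0.0], [0.994, 0.112, 0.0], [0.0, -0.0, -1.0]]
ft_force: [-3.9, 2.1, 0.0]
width: 0.0005
grasp_force: 1.7
```

Emit:
move_arm:
  moves:
    - [0,0,0.05,0,0,0,0]
    - [0,0,0,0,0,0,0]

```text
clock: 4.9
tcp_pos: [0.5359, 0.1458, 0.0996]
tool_rot: [[-0.112, 0.994, -0.0], [0.994, 0.112, 0.0], [0.0, -0.0, -1.0]]
ft_force: [-4.1, 1.8, -0.7]
width: 0.0005
grasp_force: 1.8
```

Emit:
move_arm:
  moves:
    - [0,0,0.1,0,0,0,0]
    - [0,0,0,0,0,0,0]

```text
clock: 5.1
tcp_pos: [0.5369, 0.1459, 0.0996]
tool_rot: [[-0.111, 0.994, 0.0], [0.994, 0.111, 0.0], [0.0, 0.0, -1.0]]
ft_force: [-3.9, 1.7, 0.1]
width: 0.0003
grasp_force: 1.8
```

Emit:
move_arm:
  moves:
    - [0,0,0.1,0,0,0,0]
    - [0,0,0,0,0,0,0]

```text
clock: 5.3
tcp_pos: [0.5379, 0.1461, 0.0996]
tool_rot: [[-0.111, 0.994, -0.0], [0.994, 0.111, 0.0], [0.0, -0.0, -1.0]]
ft_force: [-3.7, 3.5, 0.0]
width: 0.0002
grasp_force: 1.9
```

```bash
python3 - <<'E'
from bench import bot
from h import *
d=bot.snapshot("scene");np.savez("c3.npz",**d)
print("short",grip(d,(285,190,325,226),.099),"blank",grip(d,(318,218,342,242)))
E
```

```text
short (array([560.1, 141.9]), array([14.8, 34.4]), np.float32(97.8)) blank (array([570.8,  37.1]), array([15.4, 53.8]), np.float32(98.7))
```

Emit:
move_arm:
  moves:
    - [0,0,0.1,0,0,0,0]
    - [0,0,0,0,0,0,0]

```text
clock: 5.55
tcp_pos: [0.5385, 0.1462, 0.0996]
tool_rot: [[-0.112, 0.994, -0.001], [0.994, 0.112, 0.0], [0.0, -0.001, -1.0]]
ft_force: [-5.9, 2.9, 0.7]
width: 0.0007
grasp_force: 3.0
```

Emit:
move_arm:
  moves:
    - [0,0,0.05,0,0,0,0]
    - [0,0,0,0,0,0,0]

```text
clock: 5.75
tcp_pos: [0.5385, 0.1462, 0.0996]
tool_rot: [[-0.112, 0.994, -0.002], [0.994, 0.112, -0.0], [0.0, -0.002, -1.0]]
ft_force: [-9.9, 2.1, 2.4]
width: 0.0004
grasp_force: 4.2
```

The stop is felt: force rose to 10 N with no further motion. I back off, lift, cross over to behind the tall lever, then check the view.

Emit:
move_arm:
  moves:
    - [0,0,-1.5,0,0,0,0]
    - [0,0,-1,0,0,0,0]
    - [0,0,0,-2.5,0,0,0]
    - [0,0,0,-2.5,0,0,0]
    - [0,4.6,2.6,0,0,0,0]
    - [0,4.6,2.6,0,0,0,0]
    - [0,4.6,2.7,0,0,0,0]
    - [0,0,0,0,0,0,0]

```text
clock: 6.55
tcp_pos: [0.5752, 0.2856, 0.1483]
tool_rot: [[-0.115, 0.993, 0.0], [0.993, 0.115, 0.001], [0.001, 0.001, -1.0]]
ft_force: [-0.4, -0.2, -0.6]
width: 0.0002
grasp_force: 0.0
```

```bash
python3 - <<'E'
from bench import bot
from h import *
s=bot.get_state();print(s['tcp_pos'],s['ft_force'])
d=bot.snapshot("scene");np.savez("c4.npz",**d)
print("short",grip(d,(285,190,325,226),.099),"tall",grip(d,(265,160,300,186),.099))
cv2.imwrite("pics/s3.png",cv2.resize(d["frame"][140:290,220:420,::-1],None,fx=4,fy=4))
E
```

```text
[0.5751702  0.28556335 0.1482865 ] [-0.42182175 -0.24270347 -0.63435803]
short (array([559.6, 152. ]), array([15. , 54.9]), np.float32(95.4)) tall (array([545.5, 265.9]), array([14.5, 54.2]), np.float32(98.3))
```

View pics/s3.png

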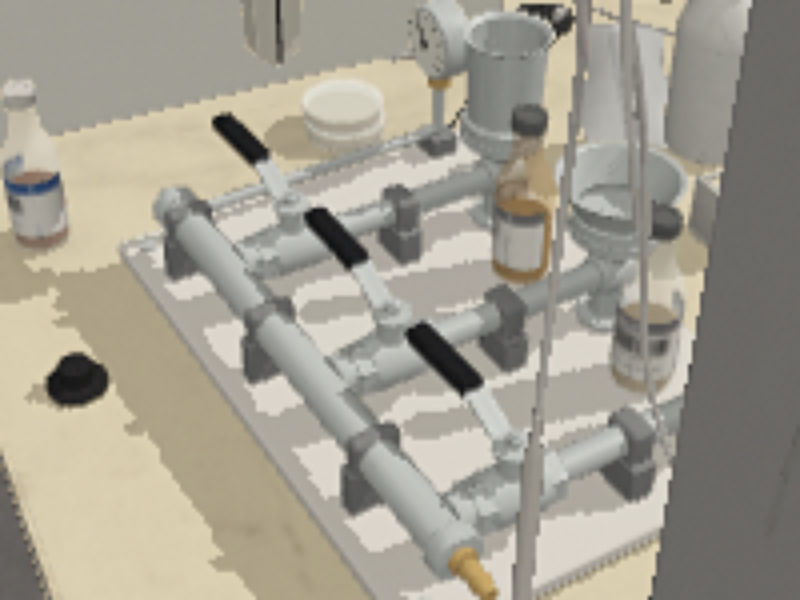

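All three levers are parallel, so short is shut at crop (335,240). The tall lever at (240,138) is free with the finger above and behind it. I back off a little more, descend, then push.

Emit:
move_arm:
  moves:
    - [0,0,0.5,0,0,0,0]
    - [0,0,0,2.5,0,0,0]
    - [0,0,0,2.5,0,0,0]
    - [0,0,-0.8,0,0,0,0]
    - [0,0,-0.8,0,0,0,0]
    - [0,0,-0.6,0,0,0,0]
    - [0,0,-0.6,0,0,0,0]
    - [0,0,0,0,0,0,0]

```text
clock: 7.4
tcp_pos: [0.5515, 0.2787, 0.1017]
tool_rot: [[-0.112, 0.994, 0.003], [0.994, 0.112, 0.001], [0.001, 0.003, -1.0]]
ft_force: [1.5, -0.5, 1.7]
width: 0.0004
grasp_force: 0.8
```

Emit:
move_arm:
  moves:
    - [0,-0.1,-0.6,0,0,0,0]
    - [0,-0.1,-0.6,0,0,0,0]
    - [0,-0.2,-0.6,0,0,0,0]
    - [0,-0.2,-0.6,0,0,0,0]
    - [0,-0.3,-0.55,0,0,0,0]
    - [0,-0.3,-0.55,0,0,0,0]
    - [0,-0.4,-0.5,0,0,0,0]
    - [0,-0.4,-0.5,0,0,0,0]

```text
clock: 8.2
tcp_pos: [0.508, 0.2533, 0.0994]
tool_rot: [[-0.112, 0.994, -0.001], [0.994, 0.112, 0.0], [0.0, -0.001, -1.0]]
ft_force: [4.4, 1.9, -0.1]
width: 0.0005
grasp_force: 1.7
```

```bash
python3 - <<'E'
from bench import bot
from h import *
s=bot.get_state();print(s['tcp_pos'],s['ft_force'])
d=bot.snapshot("scene")
cv2.imwrite("pics/s4.png",cv2.resize(d["frame"][140:290,220:420,::-1],None,fx=4,fy=4))
E
```

```text
[0.5080389  0.25330574 0.09936668] [ 4.40517426  1.92388879 -0.07822853]
```

View pics/s4.png

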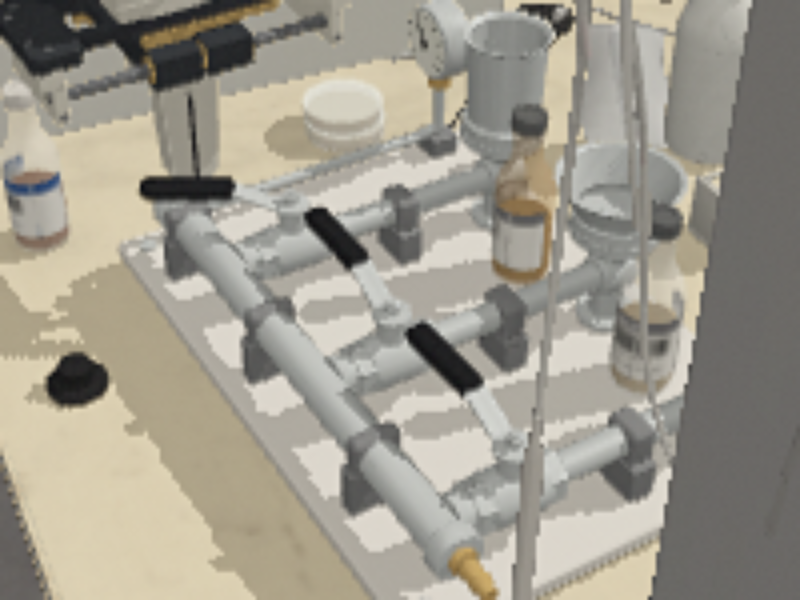

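The tall lever is about half open and following the finger; the short and blank levers have not moved.

Emit:
move_arm:
  moves:
    - [0,-0.45,-0.4,0,0,0,0]
    - [0,-0.45,-0.4,0,0,0,0]
    - [0,-0.5,-0.3,0,0,0,0]
    - [0,-0.5,-0.3,0,0,0,0]
    - [0,-0.55,-0.2,0,0,0,0]
    - [0,-0.55,-0.2,0,0,0,0]
    - [0,-0.5,-0.1,0,0,0,0]
    - [0,0,0,0,0,0,0]

```text
clock: 9.05
tcp_pos: [0.4936, 0.2181, 0.0997]
tool_rot: [[-0.111, 0.994, 0.0], [0.994, 0.111, 0.004], [0.004, 0.001, -1.0]]
ft_force: [3.3, 12.0, -2.0]
width: 0.0007
grasp_force: 5.8
```

Emit:
move_arm:
  moves:
    - [0,-0.3,-0.1,0,0,0,0]
    - [0,0,0,0,0,0,0]

```text
clock: 9.25
tcp_pos: [0.4935, 0.2177, 0.0998]
tool_rot: [[-0.112, 0.994, 0.002], [0.994, 0.112, 0.008], [0.008, 0.003, -1.0]]
ft_force: [7.1, 24.6, -8.9]
width: 0.0004
grasp_force: 11.8
```

Emit:
move_arm:
  moves:
    - [0,-0.15,0,0,0,0,0]
    - [0,0,0,0,0,0,0]

```text
clock: 9.45
tcp_pos: [0.4935, 0.2176, 0.0999]
tool_rot: [[-0.113, 0.994, 0.002], [0.994, 0.113, 0.01], [0.01, 0.003, -1.0]]
ft_force: [6.5, 29.6, -10.0]
width: 0.0006
grasp_force: 14.7
```

The lever is hard on its stop, so I back off at once, lift and verify.

Emit:
move_arm:
  moves:
    - [0,0.6,0,0,0,0,0]
    - [0,1.5,0,0,0,0,0]
    - [0,1,0,0,0,0,0]
    - [0,0,0,-3,0,0,0]
    - [0,0,0,-4,0,0,0]
    - [0,0,0,-4,0,0,0]
    - [0,0,0,0,0,0,0]
    - [0,0,0,0,0,0,0]

```text
clock: 10.25
tcp_pos: [0.4903, 0.2433, 0.2107]
tool_rot: [[-0.112, 0.994, 0.002], [0.994, 0.112, 0.0], [0.0, 0.002, -1.0]]
ft_force: [0.0, -0.1, -0.9]
width: 0.0003
grasp_force: 0.0
```

```bash
python3 - <<'E'
from bench import bot
from h import *
s=bot.get_state();print(s['clock'],s['tcp_pos'],s['ft_force'])
d=bot.snapshot("scene")
print("short",grip(d,(285,190,325,226),.099))
cv2.imwrite("pics/s5.png",cv2.resize(d["frame"][140:290,220:420,::-1],None,fx=4,fy=4))
E
```

```text
10.25 [0.49027913 0.24330437 0.21072789] [ 0.03514652 -0.10879509 -0.88529517]
short (array([559.6, 152. ]), array([15. , 54.9]), np.float32(95.4))
```

View pics/s5.png

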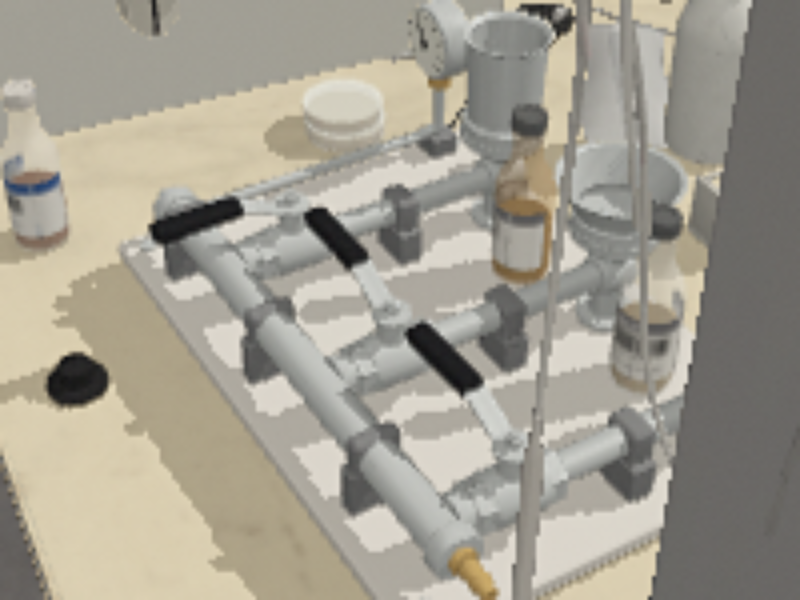

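The tall lever, from (155,232) to (290,205), looks slightly flatter than its pipe, so I measure its angle.

```bash
python3 - <<'E'
from bench import bot
from h import *
d=bot.snapshot("scene");np.savez("c6.npz",**d)
print("tall",grip(d,(254,185,283,203),.099),grip(d,(254,185,283,203),.099,80))
e=dict(np.load("side0.npz"));e.update(bot.snapshot("side"))
for b in ((220,190,300,215),(235,170,290,230)): 
    m=dark(e,*b,60);print(m.min(0),m.max(0),grip(e,b))
E
```

```text
tall (array([494.8, 197.1]), array([55.2, 20.4]), np.float32(6.4)) (array([494.5, 198.2]), array([56.9, 24.6]), np.float32(15.6))
[252 203] [252 203] (array([466.9, 201. ]), array([0., 0.]), np.float32(0.0))
[252 203] [252 203] (array([466.9, 201. ]), array([0., 0.]), np.float32(0.0))
```

The measured centre is consistent with fully open, but the scene view is biased by the grip's side face. I move aside to view it from above.

Emit:
move_arm:
  moves:
    - [0,-4,0,-2,0,0,0]
    - [0,-4,0,0,0,0,0]
    - [0,-4,0,0,0,0,0]
    - [0,-2,0,0,0,0,0]
    - [0,0,0,0,0,0,0]
    - [0,0,0,0,0,0,0]

```text
clock: 11.0
tcp_pos: [0.5047, 0.1037, 0.2283]
tool_rot: [[-0.11, 0.994, -0.002], [0.994, 0.11, 0.0], [0.0, -0.002, -1.0]]
ft_force: [-0.6, 0.9, -0.8]
width: 0.0002
grasp_force: 0.0
```

```bash
python3 - <<'E'
from bench import bot
from h import *
s=bot.get_state();print(s['tcp_pos'])
d=bot.snapshot("wrist");d.update(p=s['tcp_pos'],R=s['tool_rot']);np.savez("w7.npz",**d)
cv2.imwrite("pics/w7.png",d["frame"][:,:,::-1])
C=np.linalg.inv(cam(d))
def px(w):
    q=C@np.r_[w,1];return d["cx"]-d["fx"]*q[0]/q[2],d["cy"]+d["fy"]*q[1]/q[2]
for g in ([.4928,.1998,.102],[.5583,.153,.102]):
    u,v=map(int,px(g));b=(u-50,v-50,u+50,v+50);print(u,v,grip(d,b,.1))
print("incubate axis px",px([.5524,.2065,.095]))
E
```

```text
[0.50469069 0.10366147 0.2282552 ]
313 83 (array([494.4, 201. ]), array([53.4, 13.6]), np.float32(6.3))
377 143 (array([557.9, 127.8]), array([0., 0.]), np.float32(0.0))
incubate axis px (np.float64(378.8067417587477), np.float64(83.61066352269013))
```

View pics/w7.png

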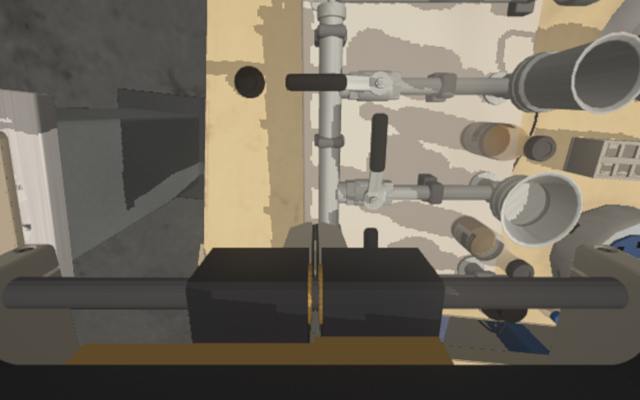

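The wrist view shows the tall lever at (316,82) in line with its pipe; it measures 6.3° against the pipe's 6.4°. The short lever at (379,142) is square across its pipe, and the funnels and bottles are in place.

```bash
python3 -c "
from bench import bot
print(bot.finish_job())"
```

```text
the job is handed in; nothing more can be done
None
```

I pushed the short funnel's tap fully shut, then the tall funnel's tap fully open (measured in line with its pipe), left everything else in place, and handed the job in; no verdict was returned.

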